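# Put the carried-in stack of paints and tools away

### The job

The painters' kit has been carried to the bench as one stack: a small white paint tub on top, a red and a yellow tub below it, and the blue-lidded tool case at the bottom. Take it apart piece by piece: set each paint tub squarely on top of the bench tub of its own colour, its feet fully home inside the rim of that lid, and lay the tool case lengthwise, flat in the empty wooden tray. Set things down rather than drop them, keep them upright, and leave the tubs already standing on the bench, the try square and the water bottle where they are.

Things in the scene. Friction and masses are not known exactly. Their poses are not given: they have to be found in the camera images.
- case_centre (a point): Tool case, bottom of the stack: long dark grey box, blue lid, 180 x 66 mm, 60 mm high, 0.3-0.7 kg. Point: its centre, half-way up; z up, x lengthwise, y across (grip across). Four 6 mm feet. On its lid, panel 56 mm above the feet's undersides, two raised frames centred 43 mm either way along its length hold the red and yellow tubs at the start
- red_tub_centre (a point): Stack's red tub (0.2-0.4 kg), in one frame of the case's lid: red lid, 72 x 54 mm, 62 mm high. Point: its centre, half-way up; z up, x lengthwise, y across (grip across). Feet: 6 mm high cones in the corners. Lid: flat panel 58 mm above the feet's undersides, in a raised rim 3 wide, 4 high, within which the feet of an equal tub fit with 2 mm play, blunt tips entering from 4 mm off
- yellow_tub_centre (a point): Stack's yellow tub (0.2-0.4 kg), 14 mm beside the red one: yellow lid, 72 x 54 mm, 62 mm high. Point: its centre, half-way up; z up, x lengthwise, y across (grip across). Feet: 6 mm high cones in the corners. Lid: flat panel 58 mm above the feet's undersides, in a raised rim 3 wide, 4 high, within which the feet of an equal tub fit with 2 mm play, blunt tips entering from 4 mm off
- white_tub_centre (a point): Stack's white tub (0.1-0.2 kg), loose atop the red or yellow: white lid, 58 x 44 mm, 54 mm high. Point: its centre, half-way up; z up, x lengthwise, y across (grip across). Feet: 6 mm high cones in the corners. Lid: flat panel 50 mm above the feet's undersides, in a raised rim 3 wide, 4 high, within which the feet of an equal tub fit with 2 mm play, blunt tips entering from 4 mm off
- red_stock_centre (a point): Red tub alone on the bench, loose, 0.6 kg: red lid, 72 x 54 mm, 62 mm high. Point: its centre, half-way up; z up, x lengthwise, y across (grip across). Feet: 6 mm high cones in the corners. Lid: flat panel 58 mm above the feet's undersides, in a raised rim 3 wide, 4 high, within which the feet of an equal tub fit with 2 mm play, blunt tips entering from 4 mm off
- yellow_stock_centre (a point): Yellow tub alone on the bench, loose, 0.6 kg: yellow lid, 72 x 54 mm, 62 mm high. Point: its centre, half-way up; z up, x lengthwise, y across (grip across). Feet: 6 mm high cones in the corners. Lid: flat panel 58 mm above the feet's undersides, in a raised rim 3 wide, 4 high, within which the feet of an equal tub fit with 2 mm play, blunt tips entering from 4 mm off
- white_stock_centre (a point): White tub alone on the bench, loose, 0.45 kg: white lid, 58 x 44 mm, 54 mm high. Point: its centre, half-way up; z up, x lengthwise, y across (grip across). Feet: 6 mm high cones in the corners. Lid: flat panel 50 mm above the feet's undersides, in a raised rim 3 wide, 4 high, within which the feet of an equal tub fit with 2 mm play, blunt tips entering from 4 mm off
- tray_floor (a point): The tool case's place: empty shallow wooden tray fixed on the bench, outside 208 x 94 mm, inside 196 x 82 mm, dark walls 6 mm thick, their tops 10 mm above the bench. Point: centre of its floor, 4 mm above the bench; x lengthwise, z up. The case lies lengthwise in it with 8 mm play each way
- square_centre (a point): Bystander: try square lying flat, aluminium stock 120 mm long and 16 mm thick, 200 mm steel blade; point: middle of the stock
- bottle_centre (a point): Bystander: clear water bottle, blue cap, 62 mm across, 190 mm high, standing; point: half-way up
Things that resemble listed ones, but are neither listed nor needed, are in the scene too. Leave any pink look-alike of the part that bears white_tub_centre alone. Leave any purple or turquoise look-alike of the part that bears yellow_tub_centre alone.

How it is judged:
By the outcome, as a careful person would: the job done as asked, in the order asked, and still so for the second after the job is handed in, with the robot touching nothing.
It also fails if it takes over 106 s, if anything falls off the work surface, if the arm or the gripper's body presses on something with over 40 N, if the wrist force passes 120 N, or if a joint passes its speed limit or range.

### The arm

A 6-joint arm with a two-finger parallel gripper is mounted at the origin on the work surface. World frame = base frame: x ahead of the robot, y to its left, z up, the work surface at z = 0. Lengths are in m, angles in rad, forces in N, time in s.
With the tool pointing down it reaches from about 0.35 to 0.875 m from the base axis. Payload 4.2 kg.
Tool frame: the origin (TCP) lies between the finger pads; the fingertips stand 25 mm ahead of it and the grasp point (between the pads) lies 6 mm ahead of it; z points along the fingers, y is the line along which they close (so a half turn about z gives the same grasp; the last joint's range is limited). The gripper opens to 87 mm and grips with 3 to 60 N. Pads are 19 mm wide; open, the fingers measure 117 mm over their backs; the gripper's body (75 mm by 190 mm) begins 51 mm behind the grasp point.
Start: joints at [1.438, 0.385, 0.008, 0, -1.194, -0.259], TCP at [0.239, 0.578, 0.248] pointing down, gripper open.
Joint ranges: [-3.14, 3.14], [-1.21, 2.06], [-1.07, 1.41], [-3.16, 2.05], [-2.99, -0.16], [-3.1, 3.1]. Speed limits (rad/s): [2.79, 2.79, 3.14, 3.14, 3.14, 3.14].

### API

Orientations are given as a unit quaternion [x, y, z, w].
In Python, from cell import * gives the robot as it stands.
- The arm moves only by the shell command python3 -m crank 'ROWS'. ROWS is a JSON object of lists of equal length, an entry for each row: "jaw": the gripper's target within -1 to 1 (shut at 1, half-way at 0, fully open at -1); "travel": the shift along the tool's x, y, z in cm, a list of three; "twist": the turn about the tool's z in degrees. In form: {"jaw": [jaw, ...], "travel": [[dx, dy, dz], ...], "twist": [twist, ...]}. A call has 1 to 12 rows; each row shifts and turns the commanded pose from where the row before left it, along the tool's axes as they then stand; what a row does not reach is not made up. A row lasts 1/10 s, in which the tool goes at most 50 mm and 8.59 degrees, less where a joint would pass 70% of its speed; a pose out of reach is approached as far as the arm can. A call is refused whole if a number of a shift passes 5 or a number of a turn 8.59, either way. A call with a gripper value outside its range is refused whole. The fingers move at their own pace and stop on an object; the grip force is fixed at half the most. Time passes only in rows, so rows that do not move let the fingers close. It gives the time, the measured TCP pose, the force, the opening and the grip force at its end, in the units of the state.
- state(): the state, without advancing time (a new reading comes with each control period).
- snapshot(name): name is "scene" or "top"; returns a dict with "color" (480x640x3 uint8, red, green, blue), "camera_matrix" (3x3 intrinsics, pixels), "k1" (the pictures are not rectified: a ray, as slopes to the right and down, at radius r is drawn at 1 + k1 r^2 times it, then the intrinsics apply), "eye" and "rotation" of the camera in the world. Camera axes: x right, y down, z forward; pixel columns grow to the right and rows downward; lengths in m; the calibration is good to about 2 mm. A picture is of the moment at which its call begins. There is no depth.
- sign_off(): hands the job in; it is judged then, once.
The state is a dict: "t": time; "q": joint angles; "qvel": joint speeds; "tau": joint torques, N m; "tool_pos": TCP position; "eef_rot": TCP orientation; "force": force on the tool from outside, world axes, zero at the start; "wrist_torque": the same for the moment, N m; "width": opening from 0.0 (shut) to 1.0 (fully open); "grip_force": force on a finger pad.
Only numpy, scipy, OpenCV 4.12 (cv2) and the standard library are available. Lean on these libraries where they do the work, as an engineer would, in place of code of your own. Each camera call takes 0.05 s, during which the arm holds its last target. There are 200 camera calls.

## Working session

There is one attempt and no reset: what is moved stays moved. The work goes in short steps, Python scripts to look and compute and a shell command to move; the robot and the scene stay as the last step left them, time stands still between calls to the robot, and variables do not carry over. Pictures are saved under pics/ and viewed, at most 14 in all, crops included, and the job is handed in when it is done.

```bash
ls; mkdir -p pics; python3 - <<'E'
from cell import *
import cv2
s=state();print(s)
for n in("scene","top"):
    d=snapshot(n);cv2.imwrite(f"pics/{n}0.png",d["color"][:,:,::-1])
    print(n,d["camera_matrix"],d["k1"],d["eye"],d["rotation"])
E
```

```text
pics
{'t': 0.0, 'q': array([ 1.43760943e+00,  3.85561356e-01,  6.62805020e-03, -5.08079996e-04,
       -1.19399776e+00, -2.58598542e-01]), 'qvel': array([ 2.18056808e-06,  9.50649307e-08, -4.96793065e-04, -2.22938592e-04,
       -1.78424234e-04, -1.66623400e-04]), 'tau': array([-1.04118921e-03, -3.90671253e+01,  1.87404495e+01,  4.21984747e+00,
        1.10208589e-02, -1.94187005e-04]), 'tool_pos': array([0.23841955, 0.57714454, 0.24645617]), 'eef_rot': array([ 9.80855466e-01, -1.94734076e-01, -1.68768070e-04,  1.08006733e-03]), 'force': array([-0.93562212,  0.39923868, -0.1640792 ]), 'wrist_torque': array([-0.07292229, -0.00415795,  0.01908719]), 'grip_force': 0.0, 'width': 1.0024106650025388}
scene [[561.15495537   0.         316.63112828]
 [  0.         561.15495537 242.32200803]
 [  0.           0.           1.        ]] -0.1025499902221754 [ 1.18128934 -0.415155    1.29560614] [ 0.84832096  0.44724702 -0.12872375 -0.25249127]
top [[460.6017182    0.         324.33301773]
 [  0.         460.6017182  236.41515185]
 [  0.           0.           1.        ]] 0.0030100248047392375 [0.41876516 0.04159667 1.37099927] [-0.70004795  0.7121927  -0.03822113  0.03540578]
```

View pics/scene0.png

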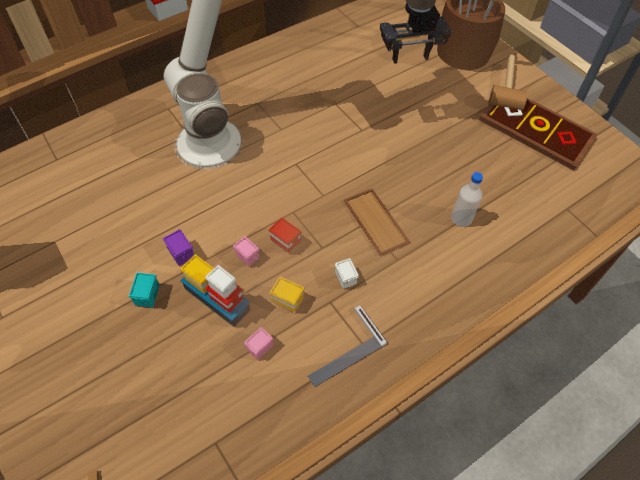

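View pics/top0.png

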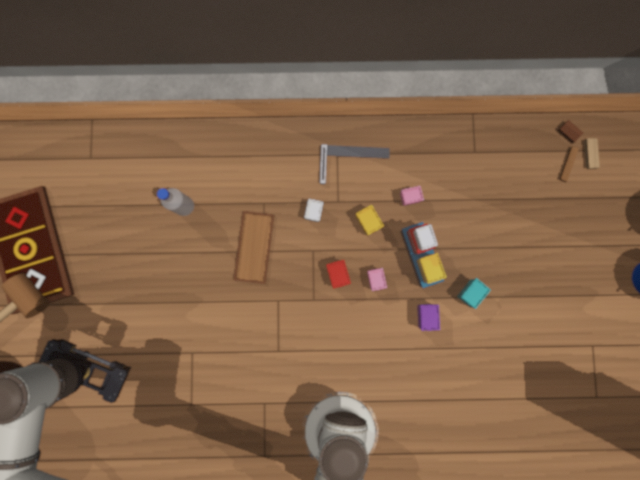

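```bash
python3 - <<'E'
import cv2
a=cv2.imread("pics/top0.png")[175:335,295:495];cv2.imwrite("pics/topc.png",cv2.resize(a,None,fx=3.75,fy=3.75,interpolation=cv2.INTER_CUBIC))
a=cv2.imread("pics/scene0.png")[215:365,160:360];cv2.imwrite("pics/scenec.png",cv2.resize(a,None,fx=4,fy=4,interpolation=cv2.INTER_CUBIC))
E
```

```text
(no output)
```

View pics/topc.png

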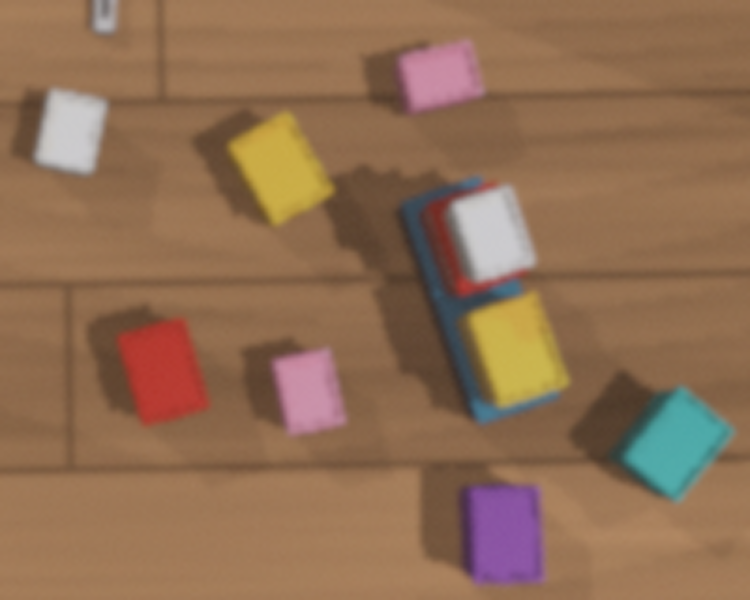

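View pics/scenec.png

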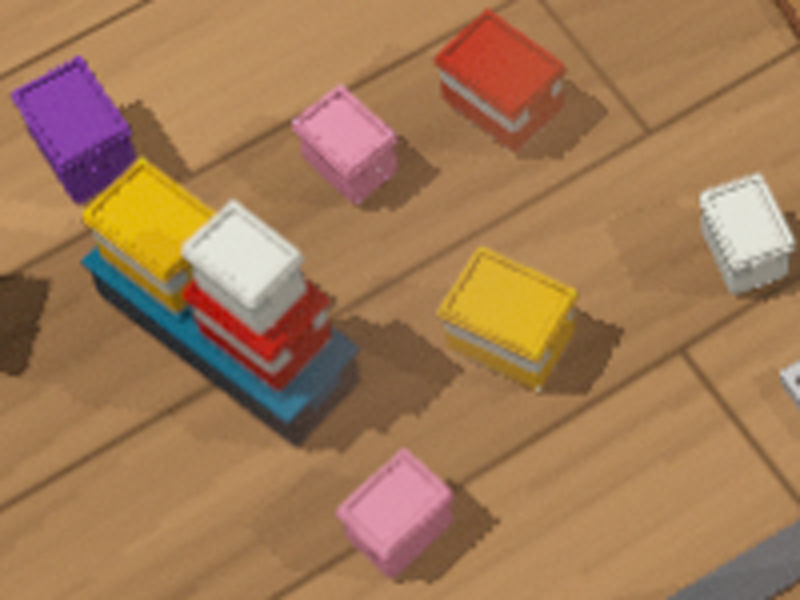

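```bash
cat > h.py <<'E'
from cell import *
import cv2, numpy as np
from scipy.spatial.transform import Rotation as R
HSV={"red":[((0,150,70),(8,255,255)),((172,150,70),(180,255,255))],"yellow":[((20,145,110),(34,255,255))],
     "white":[((0,0,120),(180,60,255))],"blue":[((92,90,30),(118,255,255))]}
def cast(d,uv,z):
    K=d["camera_matrix"];p=(np.asarray(uv,float)-K[:2,2])/[K[0,0],K[1,1]]
    q=p.copy()
    for _ in range(20): q=p/(1+d["k1"]*(q**2).sum(1,keepdims=True))
    v=R.from_quat(d["rotation"]).apply(np.c_[q,np.ones(len(q))]);e=np.asarray(d["eye"])
    return (e+v*((z-e[2])/v[:,2])[:,None])[:,:2]
def proj(d,P):
    v=R.from_quat(d["rotation"]).inv().apply(np.atleast_2d(P)-d["eye"]);q=v[:,:2]/v[:,2:]
    q=q*(1+d["k1"]*(q**2).sum(1,keepdims=True));K=d["camera_matrix"]
    return q*[K[0,0],K[1,1]]+K[:2,2]
def contour(d,col,guess,win,U=6):
    """largest colour blob near guess (pixels), its dense contour in subpixels"""
    x0,y0=int(guess[0]-win),int(guess[1]-win)
    im=cv2.GaussianBlur(cv2.resize(d["color"][y0:y0+2*win,x0:x0+2*win],None,fx=U,fy=U,interpolation=cv2.INTER_LINEAR),(5,5),0)
    h=cv2.cvtColor(im,cv2.COLOR_RGB2HSV)
    m=sum(cv2.inRange(h,*r) for r in HSV[col])
    m=cv2.morphologyEx(m,cv2.MORPH_OPEN,np.ones((7,7)))
    cs,_=cv2.findContours(m,cv2.RETR_EXTERNAL,cv2.CHAIN_APPROX_NONE)
    c=max(cs,key=cv2.contourArea)[:,0].astype(float)
    return (c+.5)/U-.5+[x0,y0]
def box(d,c,z,L,W):
    """lid of known size in plane z, from its two edges far from the camera"""
    p=cast(d,c,z);p=cv2.convexHull(p.astype(np.float32))[:,0].astype(float)
    q=[]                                   # densify hull
    for a,b in zip(p,np.roll(p,-1,0)):
        n=max(1,int(np.hypot(*(b-a))/.0005));q+= [a+(b-a)*i/n for i in range(n)]
    q=np.array(q);away=q.mean(0)-np.asarray(d["eye"])[:2]
    r=cv2.minAreaRect((p*1000).astype(np.float32));t=np.radians(r[2])
    if r[1][0]<r[1][1]: t+=np.pi/2
    for _ in range(6):
        u=np.array([np.cos(t),np.sin(t)]);v=np.array([-u[1],u[0]])
        u*=np.sign(u@away) or 1;v*=np.sign(v@away) or 1
        ds=[];off=[]
        for n,m,S,T in((u,v,L,W),(v,u,W,L)):
            a=q@n;b=q@m;top=b.max()
            s=q[(a>a.max()-.006)&(b<top-.15*T)&(b>top-.85*T)]
            k=np.polyfit(s@m,s@n,1);ds.append((np.arctan(k[0]),n,m,T))
            off.append((np.median(s@n),a.max()-a.min()))
        # rotation: edge along m tilts by atan(k) toward n
        dt=[ (a*np.sign(m[0]*n[1]-m[1]*n[0]),T) for a,n,m,T in ds]
        t+=sum(a*T for a,T in dt)/sum(T for a,T in dt)
    cen=u*(off[0][0]-L/2)+v*(off[1][0]-W/2)
    return cen,np.degrees(t)%180,np.degrees([a for a,_ in dt]),[o[1]*1000 for o in off]
def go(x,y,z,yaw):
    """what is left from measured pose to target: tool-axis cm, twist deg"""
    s=state();r=R.from_quat(s["eef_rot"]);X=r.apply([1,0,0]);a=np.degrees(np.arctan2(X[1],X[0]))
    dw=(yaw-a+90)%180-90
    print("tool",np.round(s["tool_pos"],4),"yaw",round(a,2),"width",round(s["width"]*87,1),"F",np.round(s["force"],1),"t",round(s["t"],2),"q",np.round(s["q"],2))
    print("shift cm",np.round(r.inv().apply(np.array([x,y,z])-s["tool_pos"])*100,2),"twist",round(-dw,2), "alt",round(-dw+180*np.sign(dw),1))
E
cat > m0.py <<'E'
from h import *
D={n:snapshot(n) for n in("top","scene")}
T=[("white_tub","white",(426,237),(221,282),.168,.058,.044),("white_stock","white",(314,210),(347,273),.054,.058,.044),
("yellow_tub","yellow",(432,268),(198,273),.118,.072,.054),("yellow_stock","yellow",(370,220),(288,294),.062,.072,.054),
("red_stock","red",(339,273),(285,234),.062,.072,.054)]
for n,c,a,b,z,L,W in T:
    for k,g in(("top",a),("scene",b)):
        try:
            cen,t,dt,ext=box(D[k],contour(D[k],c,g,22 if n!="white_tub" else 18),z,L,W)
            print(n,k,np.round(cen*1000,1),round(t,1),np.round(dt,1),np.round(ext,1))
        except Exception as e: print(n,k,e)
E
python3 m0.py
```

```text
white_tub top [ 541.8 -232.6] 14.8 [-2.2  1.6] [62.9 49.7]
white_tub scene [ 538.8 -232.9] 16.5 [ 1.  -0.8] [74.7 53.6]
white_stock top [637.6  67.8] 167.6 [ 0.5 -0.3] [63.6 49.7]
white_stock scene [634.5  64.8] 167.5 [-1.2  0.9] [77.5 53.7]
yellow_tub top [ 461.6 -256.3] 15.9 [-2.3  1.7] [70.  56.5]
yellow_tub scene [ 457.4 -258.2] 16.5 [-0.8  0.6] [81.7 57.4]
yellow_stock top [604.3 -95.3] 28.2 [-1.   0.7] [75.7 57.3]
yellow_stock scene [602.1 -95.8] 28.0 [-0.1  0.1] [81.  57.3]
red_stock top [451.3  -2.5] 14.5 [-1.3  1. ] [76.2 57.8]
red_stock scene [447.7  -3.3] 14.3 [ 0.1 -0.1] [77.6 56.7]
```

```bash
python3 -c "
from h import *
go(.540,-.233,.26,16)
D=snapshot('top')
for n,uv,z in (('bottle',(185,207),0.1),('tray',(254,247),.01)): print(n,cast(D,[uv],z))"
```

```text
tool [0.2385 0.5773 0.2469] yaw -22.45 width 87.5 F [ 0.1  0.2 -0.1] t 0.2 q [ 1.44  0.39  0.01 -0.   -1.19 -0.26]
shift cm [58.81 63.38 -1.22] twist -38.45 alt 141.5
bottle [[0.64071687 0.42258484]]
tray [[0.53303454 0.24379245]]
```

```bash
python3 -m crank '{"jaw":[-1,-1,-1,-1,-1,-1,-1,-1,-1,-1,-1,-1],"travel":[[3.2,3.5,-0.1],[3.2,3.5,-0.1],[3.2,3.5,-0.1],[3.2,3.5,-0.1],[3.2,3.5,-0.1],[3.2,3.5,-0.1],[3.2,3.5,-0.1],[3.2,3.5,-0.1],[3.2,3.5,-0.1],[3.2,3.5,-0.1],[3.2,3.5,-0.1],[3.2,3.5,-0.1]],"twist":[0,0,0,0,0,0,0,0,0,0,0,0]}'
python3 -m crank '{"jaw":[-1,-1,-1,-1,-1,-1,-1,-1,-1,-1,-1,-1],"travel":[[3.2,3.5,0],[3.2,3.5,0],[3.2,3.5,0],[3.2,3.5,0],[3.2,3.5,0],[3.2,3.5,0],[0,0,0],[0,0,0],[0,0,0],[0,0,0],[0,0,0],[0,0,0]],"twist":[0,0,0,0,0,0,-8,-8,-8,-8,-6.4,0]}'
python3 -c "
from h import *
go(.540,-.233,.20,16)"
```

```text
t: 1.45
tool_pos: [0.4333, 0.0409, 0.26]
eef_rot: [0.981, -0.194, 0.0, -0.0]
force: [1.1, 0.5, -0.5]
width: 1.002
grip_force: 0.0
t: 2.65
tool_pos: [0.5303, -0.2246, 0.2594]
eef_rot: [0.99, 0.139, -0.0, -0.0]
force: [-0.1, 0.0, -0.3]
width: 1.001
grip_force: 0.0
tool [ 0.5303 -0.2246  0.2594] yaw 15.93 width 87.1 F [-0.1  0.  -0.3] t 2.65 q [-0.12  0.29 -0.1  -0.   -1.18  1.97]
shift cm [0.7  1.08 5.94] twist -0.07 alt 179.9
```

```bash
python3 -m crank '{"jaw":[-1,-1,-1,-1,-1,-1,-1,-1],"travel":[[0.7,1.08,0],[0,0,3],[0,0,2.9],[0,0,2.5],[0,0,1.5],[0,0,1],[0,0,0],[0,0,0]],"twist":[0,0,0,0,0,0,0,0]}'
python3 -c "
from h import *
go(.540,-.233,.150,16)"
```

```text
t: 3.45
tool_pos: [0.5407, -0.2332, 0.1512]
eef_rot: [0.99, 0.139, 0.001, 0.0]
force: [0.1, 0.3, 0.0]
width: 0.999
grip_force: 0.0
tool [ 0.5407 -0.2332  0.1512] yaw 15.92 width 87.0 F [0.1 0.3 0. ] t 3.45 q [-0.13  0.41 -0.22  0.   -0.95  1.98]
shift cm [-0.06 -0.04  0.12] twist -0.08 alt 179.9
```

```bash
python3 -m crank '{"jaw":[1,1,1,1,1,1,1,1,1,1,1,1],"travel":[[0,0,0],[0,0,0],[0,0,0],[0,0,0],[0,0,0],[0,0,0],[0,0,0],[0,0,-0.5],[0,0,-1.5],[0,0,-3],[0,0,0],[0,0,0]],"twist":[0,0,0,0,0,0,0,0,0,0,0,0]}'
python3 -c "
from h import *
D={n:snapshot(n) for n in('top','scene')}
s=state();g=s['tool_pos']
go(.636,.0663,.20,167.5)
im=np.hstack([cv2.resize(D['top']['color'][190:300,370:480],(400,400)),cv2.resize(D['scene']['color'][210:340,160:290],(400,400))]);cv2.imwrite('pics/g1.png',im[:,:,::-1])
"
```

```text
t: 4.65
tool_pos: [0.5402, -0.2329, 0.201]
eef_rot: [0.99, 0.139, 0.001, -0.0]
force: [-0.3, -0.2, -1.8]
width: 0.504
grip_force: 30.0
tool [ 0.5393 -0.2328  0.1995] yaw 15.94 width 43.7 F [-0.6 -0.2 -2. ] t 4.75 q [-0.13  0.36 -0.16 -0.   -1.06  1.98]
shift cm [ 17.51 -26.1   -0.05] twist 28.44 alt -151.6
```

View pics/g1.png

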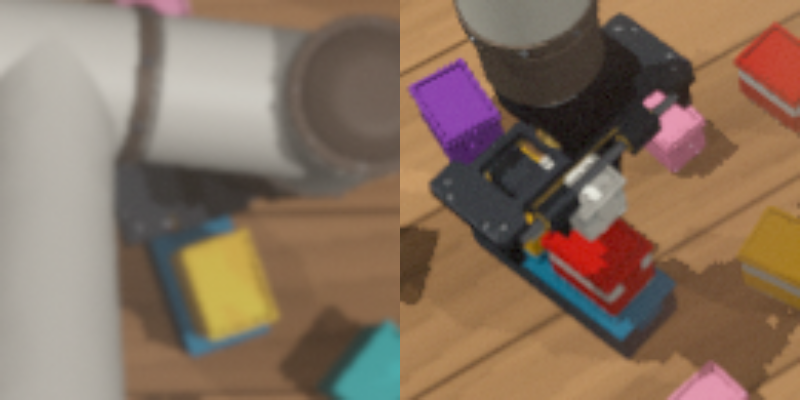

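```bash
python3 -m crank '{"jaw":[1,1,1,1,1,1,1,1,1,1,1,1],"travel":[[1.25,-1.85,0],[2.5,-3.73,0],[2.5,-3.73,0],[2.5,-3.73,0],[2.5,-3.73,0],[2.5,-3.73,0],[2.5,-3.73,0],[1.25,-1.85,0],[0,0,0],[0,0,0],[0,0,0],[0,0,0]],"twist":[0,0,0,0,0,0,0,0,7.1,7.1,7.1,7.1]}'
python3 -c "
from h import *
go(.636,.0663,.11,167.5)"
```

```text
t: 5.95
tool_pos: [0.636, 0.0654, 0.1992]
eef_rot: [0.994, -0.111, -0.001, 0.001]
force: [0.1, -0.6, -1.3]
width: 0.505
grip_force: 30.0
tool [0.636  0.0654 0.1992] yaw -12.77 width 43.9 F [ 0.1 -0.6 -1.3] t 5.95 q [ 0.35  0.45 -0.02 -0.   -1.11  0.99]
shift cm [-0.   -0.1   8.92] twist -0.27 alt 179.7
```

```bash
python3 -m crank '{"jaw":[1,1,1,1,1,1,1],"travel":[[0,-0.1,2],[0,0,3],[0,0,2],[0,0,1.5],[0,0,0.8],[0,0,0],[0,0,0]],"twist":[-0.27,0,0,0,0,0,0]}'
python3 -c "
from h import *
go(.636,.0663,.0872,167.5)
D={n:snapshot(n) for n in('top','scene')}
im=np.hstack([cv2.resize(D['top']['color'][160:260,265:365],(400,400)),cv2.resize(D['scene']['color'][225:305,305:385],(400,400),interpolation=cv2.INTER_CUBIC)]);cv2.imwrite('pics/p1.png',im[:,:,::-1])
"
```

```text
t: 6.65
tool_pos: [0.6373, 0.0666, 0.1079]
eef_rot: [0.994, -0.106, 0.0, 0.0]
force: [0.1, 0.4, -1.0]
width: 0.503
grip_force: 30.0
tool [0.6373 0.0666 0.1079] yaw -12.18 width 43.8 F [ 0.1  0.4 -1. ] t 6.65 q [ 0.36  0.53 -0.13  0.   -0.91  1.  ]
shift cm [-0.12  0.06  2.07] twist 0.32 alt -179.7
```

View pics/p1.png

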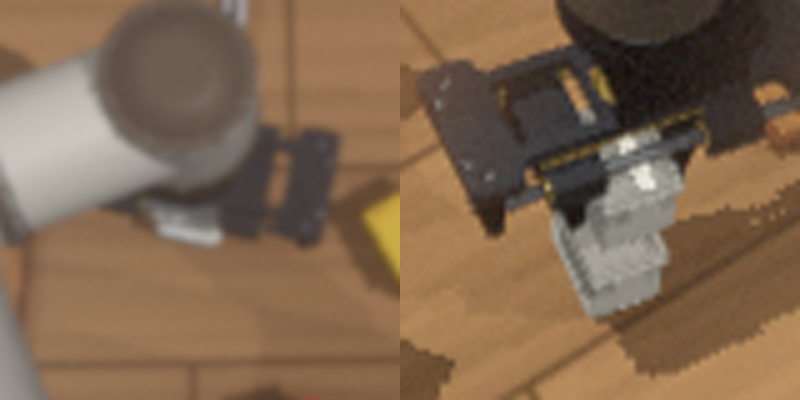

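```bash
python3 -m crank '{"jaw":[1,1,1,1,1,1],"travel":[[-0.1,0.05,0.8],[0,0,0.4],[0,0,0.3],[0,0,0.2],[0,0,0.1],[0,0,0]],"twist":[0.3,0,0,0,0,0]}'
python3 -m crank '{"jaw":[1,1,1],"travel":[[0,0,0.15],[0,0,0.1],[0,0,0]],"twist":[0,0,0]}'
python3 -c "
from h import *
go(.636,.0663,.0872,167.5)"
```

```text
t: 7.35
tool_pos: [0.6358, 0.0665, 0.0894]
eef_rot: [0.994, -0.109, -0.0, 0.0]
force: [0.9, 0.2, -1.0]
width: 0.501
grip_force: 30.0
t: 7.65
tool_pos: [0.6357, 0.0665, 0.0869]
eef_rot: [0.994, -0.109, -0.0, 0.0]
force: [-1.4, -1.3, -1.6]
width: 0.503
grip_force: 30.0
tool [0.6357 0.0665 0.0869] yaw -12.48 width 43.8 F [-1.4 -1.3 -1.6] t 7.65 q [ 0.36  0.55 -0.15 -0.   -0.87  1.  ]
shift cm [ 0.03  0.01 -0.03] twist 0.02 alt -180.0
```

```bash
python3 -m crank '{"jaw":[1,1,1],"travel":[[0,0,0.1],[0,0,0],[0,0,0]],"twist":[0,0,0]}';python3 -m crank '{"jaw":[1,1,1],"travel":[[0,0,0.1],[0,0,0],[0,0,0]],"twist":[0,0,0]}'
```

```text
t: 7.95
tool_pos: [0.636, 0.0665, 0.0866]
eef_rot: [0.994, -0.109, 0.0, -0.0]
force: [-1.9, 1.1, 3.2]
width: 0.502
grip_force: 30.0
t: 8.25
tool_pos: [0.6361, 0.0665, 0.0866]
eef_rot: [0.994, -0.108, 0.001, 0.0]
force: [-2.4, 0.5, 6.4]
width: 0.505
grip_force: 30.0
```

```bash
python3 -m crank '{"jaw":[-1,-1,-1,-1,-1,-1,-1,-1,-1,-1,-1,-1],"travel":[[0,0,-0.1],[0,0,0],[0,0,0],[0,0,0],[0,0,-1],[0,0,-3],[0,0,-4.5],[0,0,-4.5],[-4.5,-2,0],[-4.5,-2,0],[-4.5,-2,0],[-4.5,-2,0]],"twist":[0,0,0,0,0,0,0,0,0,0,0,0]}'
cat > m1.py <<'E'
from h import *
D={n:snapshot(n) for n in("top","scene")}
T=[("white_placed","white",(314,210),(347,263),.104,.058,.044),("red_tub","red",(424,238),(223,292),.118,.072,.054),
("yellow_tub","yellow",(432,268),(198,273),.118,.072,.054),("yellow_stock","yellow",(370,220),(288,294),.062,.072,.054),
("red_stock","red",(339,273),(285,234),.062,.072,.054)]
for n,c,a,b,z,L,W in T:
    for k,g in(("top",a),("scene",b)):
        try:
            cen,t,dt,ext=box(D[k],contour(D[k],c,g,22),z,L,W)
            print(n,k,np.round(cen*1000,1),round(t,1),np.round(dt,1),np.round(ext,1))
        except Exception as e: print(n,k,e)
im=np.hstack([cv2.resize(D['top']['color'][180:300,290:450],(480,360)),cv2.resize(D['scene']['color'][225:305,305:385],(320,360),interpolation=cv2.INTER_CUBIC)]);cv2.imwrite('pics/r1.png',im[:,:,::-1])
go(.54,-.232,.2,16.5)
E
python3 m1.py
```

```text
t: 9.45
tool_pos: [0.476, 0.1842, 0.2169]
eef_rot: [0.994, -0.109, 0.001, -0.001]
force: [0.4, 0.5, 0.7]
width: 0.998
grip_force: 0.0
white_placed top [637.   69.4] 167.6 [ 1.  -0.7] [68.8 52.7]
white_placed scene [633.7  66.2] 166.7 [-0.2  0.2] [102.4  66.7]
red_tub top [ 539.8 -231.7] 18.1 [ 0.3 -0.3] [71.7 56.4]
red_tub scene [ 539.9 -232.3] 17.7 [ 0.8 -0.6] [90.4 65.4]
yellow_tub top [ 461.6 -256.8] 15.9 [-2.4  1.8] [71.1 57.9]
yellow_tub scene [ 457.3 -258.2] 16.1 [-1.7  1.3] [84.4 58.1]
yellow_stock top [603.8 -95.1] 27.9 [-0.1  0. ] [75.2 56.8]
yellow_stock scene [601.9 -95.9] 28.1 [-0.5  0.3] [81.9 57.2]
red_stock top [451.3  -2.6] 14.7 [-1.2  0.9] [75.8 58. ]
red_stock scene [447.9  -3.3] 14.8 [ 0.3 -0.2] [77.3 56.3]
tool [0.4737 0.1857 0.2173] yaw -12.14 width 87.0 F [0.9 0.4 0.4] t 9.55 q [ 0.69  0.21 -0.32 -0.   -1.04  0.67]
shift cm [15.27 39.44  1.67] twist -28.64 alt 151.4
```

View pics/r1.png

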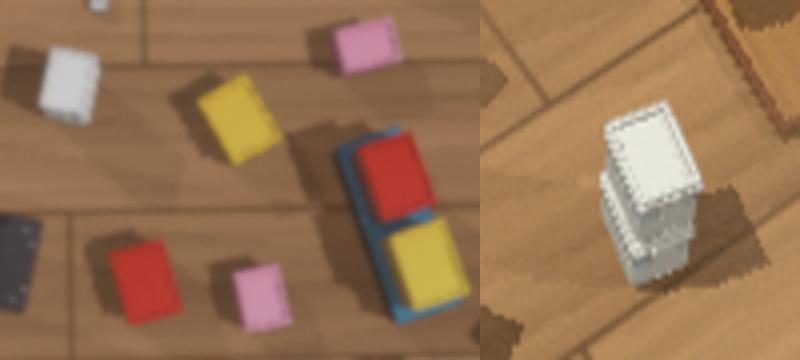

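```bash
python3 -m crank '{"jaw":[-1,-1,-1,-1,-1,-1,-1,-1,-1,-1,-1,-1],"travel":[[0.8,2.1,0],[1.65,4.26,0],[1.65,4.26,0],[1.65,4.26,0],[1.65,4.26,0],[1.65,4.26,0],[1.65,4.26,0],[1.65,4.26,0],[1.65,4.26,0],[1.3,3.3,0],[0,0,0],[0,0,0]],"twist":[0,0,0,0,0,0,0,0,0,0,-7.3,-7.3]}'
python3 -m crank '{"jaw":[-1,-1,-1,-1,-1],"travel":[[0,0,1],[0,0,1],[0,0,1.5],[0,0,0],[0,0,0]],"twist":[-7.3,-7.2,0,0,0]}'
python3 -c "
from h import *
go(.540,-.232,.097,17)"
```

```text
t: 10.75
tool_pos: [0.5414, -0.2372, 0.2161]
eef_rot: [1.0, 0.02, 0.0, 0.0]
force: [-0.0, 0.0, -0.0]
width: 1.0
grip_force: 0.0
t: 11.25
tool_pos: [0.5417, -0.2356, 0.1815]
eef_rot: [0.99, 0.144, 0.0, 0.0]
force: [-0.6, 0.7, 0.5]
width: 0.999
grip_force: 0.0
tool [ 0.5417 -0.2356  0.1815] yaw 16.6 width 86.9 F [-0.6  0.7  0.5] t 11.25 q [-0.14  0.38 -0.17  0.   -1.02  2.  ]
shift cm [-0.06 -0.39  8.45] twist -0.4 alt 179.6
```

```bash
python3 -m crank '{"jaw":[-1,-1,-1,-1,-1,-1,-1],"travel":[[-0.05,-0.4,1],[0,0,2.5],[0,0,2.2],[0,0,1.8],[0,0,0.9],[0,0,0],[0,0,0]],"twist":[-0.4,0,0,0,0,0,0]}'
python3 -c "
from h import *
go(.540,-.232,.097,17)"
```

```text
t: 11.95
tool_pos: [0.5405, -0.2314, 0.0978]
eef_rot: [0.989, 0.148, 0.001, 0.0]
force: [-0.2, -0.2, -0.5]
width: 1.001
grip_force: 0.0
tool [ 0.5405 -0.2314  0.0978] yaw 17.05 width 87.1 F [-0.2 -0.2 -0.5] t 11.95 q [-0.13  0.47 -0.28  0.   -0.83  2.  ]
shift cm [-0.06  0.04  0.08] twist 0.05 alt -180.0
```

```bash
python3 -m crank '{"jaw":[1,1,1,1,1,1,1,1,1,1,1,1],"travel":[[0,0,0],[0,0,0],[0,0,0],[0,0,0],[0,0,0],[0,0,0],[0,0,-0.3],[0,0,-0.7],[0,0,-2],[0,0,-3],[0,0,-3],[0,0,0]],"twist":[0,0,0,0,0,0,0,0,0,0,0,0]}'
python3 -c "
from h import *
go(.4495,-.003,.15,14.6)"
```

```text
t: 13.15
tool_pos: [0.5423, -0.2319, 0.1919]
eef_rot: [0.989, 0.148, 0.004, 0.002]
force: [1.3, 0.0, -3.3]
width: 0.619
grip_force: 30.0
tool [ 0.5423 -0.2319  0.1919] yaw 17.07 width 53.8 F [ 1.3  0.  -3.3] t 13.15 q [-0.13  0.37 -0.17  0.   -1.03  2.  ]
shift cm [ -2.19 -24.63   4.05] twist 2.47 alt -177.5
```

```bash
python3 -m crank '{"jaw":[1,1,1,1,1,1,1,1,1,1],"travel":[[-0.2,-2,0],[-0.4,-4.5,0],[-0.4,-4.5,0],[-0.4,-4.5,0],[-0.4,-4.5,0],[-0.4,-3.6,0],[0,-1,1.5],[0,0,2.5],[0,0,0],[0,0,0]],"twist":[0,0,0,0,0,0,1.2,1.2,0,0]}'
python3 -c "
from h import *
go(.4495,-.003,.0998,14.6)"
```

```text
t: 14.15
tool_pos: [0.4463, -0.0028, 0.1466]
eef_rot: [0.992, 0.128, -0.001, 0.0]
force: [0.1, 0.0, -3.3]
width: 0.621
grip_force: 30.0
tool [ 0.4463 -0.0028  0.1466] yaw 14.65 width 54.0 F [ 0.1  0.  -3.3] t 14.15 q [ 0.36  0.19 -0.56  0.   -0.82  1.47]
shift cm [0.32 0.1  4.67] twist 0.05 alt -179.9
```

```bash
python3 -m crank '{"jaw":[1,1,1,1,1,1,1],"travel":[[0.3,0.1,1.5],[0,0,1.2],[0,0,0.6],[0,0,0.4],[0,0,0.2],[0,0,0.1],[0,0,0]],"twist":[0,0,0,0,0,0,0]}'
python3 -c "
from h import *
go(.4495,-.003,.0998,14.6)"
```

```text
t: 14.85
tool_pos: [0.4502, -0.0027, 0.1074]
eef_rot: [0.992, 0.127, 0.0, -0.0]
force: [0.6, -0.1, -4.1]
width: 0.619
grip_force: 30.0
tool [ 0.4502 -0.0027  0.1074] yaw 14.63 width 53.9 F [ 0.6 -0.1 -4.1] t 14.85 q [ 0.36  0.26 -0.6   0.   -0.72  1.47]
shift cm [-0.07  0.01  0.76] twist 0.03 alt -180.0
```

```bash
python3 -m crank '{"jaw":[1,1,1,1,1],"travel":[[-0.05,0,0.3],[0,0,0.2],[0,0,0.15],[0,0,0],[0,0,0]],"twist":[0,0,0,0,0]}';python3 -m crank '{"jaw":[1,1,1],"travel":[[0,0,0.1],[0,0,0],[0,0,0]],"twist":[0,0,0]}';python3 -m crank '{"jaw":[1,1,1],"travel":[[0,0,0.1],[0,0,0],[0,0,0]],"twist":[0,0,0]}'
```

```text
t: 15.35
tool_pos: [0.4495, -0.0029, 0.1005]
eef_rot: [0.992, 0.127, -0.0, 0.0]
force: [-0.2, -0.0, -4.0]
width: 0.616
grip_force: 30.0
t: 15.65
tool_pos: [0.4494, -0.0029, 0.0996]
eef_rot: [0.992, 0.127, -0.0, 0.0]
force: [-0.0, -0.2, -4.0]
width: 0.619
grip_force: 30.0
t: 15.95
tool_pos: [0.4496, -0.0028, 0.0993]
eef_rot: [0.992, 0.127, 0.0, 0.0]
force: [-3.0, 1.8, 5.7]
width: 0.622
grip_force: 30.0
```

```bash
python3 -m crank '{"jaw":[-1,-1,-1,-1,-1,-1,-1,-1],"travel":[[0,0,-0.1],[0,0,0],[0,0,0],[0,0,0],[0,0,-1],[0,0,-3],[0,0,-4],[0,0,-3]],"twist":[0,0,0,0,0,0,0,0]}'
python3 -c "
from h import *
go(.4595,-.2575,.2,16.6)"
```

```text
t: 16.75
tool_pos: [0.45, -0.0029, 0.2124]
eef_rot: [0.992, 0.127, 0.001, 0.0]
force: [0.4, 0.0, 0.6]
width: 0.998
grip_force: 0.0
tool [ 0.45   -0.0029  0.2124] yaw 14.65 width 86.9 F [0.4 0.  0.6] t 16.75 q [ 0.36  0.12 -0.46  0.   -1.    1.47]
shift cm [-5.52 24.87  1.24] twist -1.95 alt 178.0
```

```bash
python3 -m crank '{"jaw":[-1,-1,-1,-1,-1,-1,-1,-1,-1,-1],"travel":[[-0.5,2,0],[-1,4.5,0],[-1,4.5,0],[-1,4.5,0],[-1,4.5,0],[-0.8,3.8,0],[-0.2,1.07,1],[0,0,2],[0,0,0],[0,0,0]],"twist":[0,0,0,0,0,0,-1.95,0,0,0]}'
python3 m1.py; python3 -c "
from h import *
go(.4595,-.2575,.0975,16.6)"
```

```text
t: 17.75
tool_pos: [0.459, -0.2575, 0.1801]
eef_rot: [0.99, 0.144, -0.0, 0.0]
force: [-0.5, 0.2, 0.7]
width: 1.0
grip_force: 0.0
white_placed top [636.9  69.1] 169.1 [-0.1  0. ] [61.3 52.8]
white_placed scene [634.3  66.5] 167.3 [-0.6  0.5] [101.8  67.9]
red_tub top max() iterable argument is empty
red_tub scene max() iterable argument is empty
yellow_tub top max() iterable argument is empty
yellow_tub scene [ 457.8 -258. ] 19.6 [ 3.8 -2.9] [95.  68.2]
yellow_stock top [607.1 -82.5] 120.0 [-2.2  1.6] [55.1 56. ]
yellow_stock scene [605.5 -96.3] 27.7 [-10.5   7.8] [82.1 57.5]
red_stock top [455.1  -5.2] 13.7 [-1.9  1.5] [79. 61.]
red_stock scene [417.5  -5.1] 151.1 [0.7 2.6] [129.4  89.1]
tool [ 0.4597 -0.2573  0.1809] yaw 16.63 width 86.9 F [ 0.9  0.1 -0.2] t 17.85 q [-0.2   0.28 -0.33  0.   -0.96  2.06]
shift cm [ 8.42 -0.12 -1.9 ] twist 0.13 alt -179.9
tool [ 0.4597 -0.2573  0.1809] yaw 16.63 width 86.9 F [ 0.9  0.1 -0.2] t 17.85 q [-0.2   0.28 -0.33  0.   -0.96  2.06]
shift cm [-0.04  0.    8.34] twist 0.03 alt -180.0
```

```bash
python3 -m crank '{"jaw":[-1,-1,-1,-1,-1,-1,-1],"travel":[[0,0,2],[0,0,2.5],[0,0,2.2],[0,0,1.2],[0,0,0.4],[0,0,0],[0,0,0]],"twist":[0,0,0,0,0,0,0]}'
python3 -m crank '{"jaw":[1,1,1,1,1,1,1,1,1,1,1,1],"travel":[[0,0,0],[0,0,0],[0,0,0],[0,0,0],[0,0,0],[0,0,0],[0,0,-0.3],[0,0,-0.7],[0,0,-2],[0,0,-3],[0,0,-3],[0,0,0]],"twist":[0,0,0,0,0,0,0,0,0,0,0,0]}'
python3 -c "
from h import *
go(.603,-.0955,.15,28)"
```

```text
t: 18.55
tool_pos: [0.4599, -0.2576, 0.0977]
eef_rot: [0.99, 0.144, 0.001, 0.001]
force: [-0.8, -0.1, 0.6]
width: 1.0
grip_force: 0.0
t: 19.75
tool_pos: [0.4615, -0.2582, 0.191]
eef_rot: [0.989, 0.145, 0.004, 0.002]
force: [0.9, -0.5, -3.7]
width: 0.62
grip_force: 29.9
tool [ 0.4615 -0.2582  0.191 ] yaw 16.62 width 53.9 F [ 0.9 -0.5 -3.7] t 19.75 q [-0.2   0.27 -0.32  0.   -0.98  2.06]
shift cm [ 18.18 -11.57   4.18] twist -11.38 alt 168.6
```

```bash
python3 -m crank '{"jaw":[1,1,1,1,1,1,1,1,1,1,1],"travel":[[2,-1.27,0],[4,-2.55,0],[4,-2.55,0],[4,-2.55,0],[3,-1.9,0],[1.2,-0.75,0],[0,0,1.5],[0,0,2],[0,0,0.6],[0,0,0],[0,0,0]],"twist":[0,0,0,0,0,0,-5.7,-5.7,0,0,0]}'
python3 -c "
from h import *
go(.603,-.0955,.0997,28)"
```

```text
t: 20.85
tool_pos: [0.6006, -0.095, 0.1459]
eef_rot: [0.971, 0.241, 0.0, 0.0]
force: [-0.3, -0.0, -3.0]
width: 0.617
grip_force: 29.9
tool [ 0.6006 -0.095   0.1459] yaw 27.87 width 53.7 F [-0.3 -0.  -3. ] t 20.85 q [ 0.11  0.44 -0.17  0.   -0.95  1.95]
shift cm [0.19 0.15 4.62] twist -0.13 alt 179.9
```

```bash
python3 -m crank '{"jaw":[1,1,1,1,1,1,1,1],"travel":[[0.2,0.15,1.5],[0,0,1.2],[0,0,0.6],[0,0,0.4],[0,0,0.2],[0,0,0.1],[0,0,0],[0,0,0]],"twist":[-0.1,0,0,0,0,0,0,0]}'
python3 -c "
from h import *
go(.603,-.0955,.0997,28)"
```

```text
t: 21.65
tool_pos: [0.6032, -0.095, 0.106]
eef_rot: [0.97, 0.243, 0.0, 0.0]
force: [0.1, -0.2, -2.8]
width: 0.618
grip_force: 29.9
tool [ 0.6032 -0.095   0.106 ] yaw 28.07 width 53.8 F [ 0.1 -0.2 -2.8] t 21.65 q [ 0.11  0.49 -0.21  0.   -0.87  1.95]
shift cm [-0.04  0.04  0.63] twist 0.07 alt -179.9
```

```bash
python3 -m crank '{"jaw":[1,1,1,1,1],"travel":[[0,0.04,0.3],[0,0,0.2],[0,0,0.1],[0,0,0],[0,0,0]],"twist":[0,0,0,0,0]}';python3 -m crank '{"jaw":[1,1,1],"travel":[[0,0,0.1],[0,0,0],[0,0,0]],"twist":[0,0,0]}'
```

```text
t: 22.15
tool_pos: [0.6031, -0.0953, 0.0995]
eef_rot: [0.97, 0.243, -0.0, 0.0]
force: [-0.0, 0.5, -2.7]
width: 0.619
grip_force: 29.9
t: 22.45
tool_pos: [0.6033, -0.0953, 0.0989]
eef_rot: [0.97, 0.243, 0.0, 0.0]
force: [-0.4, 0.3, -1.3]
width: 0.62
grip_force: 29.9
```

```bash
python3 -m crank '{"jaw":[1,1,1],"travel":[[0,0,0.1],[0,0,0],[0,0,0]],"twist":[0,0,0]}'; python3 -m crank '{"jaw":[-1,-1,-1,-1,-1,-1,-1,-1,-1,-1,-1,-1],"travel":[[0,0,-0.1],[0,0,0],[0,0,0],[0,0,0],[0,0,-1],[0,0,-3],[0,0,-4.5],[0,0,-4.5],[-4,2,0],[-4,2,0],[-4,2,0],[-4,2,0]],"twist":[0,0,0,0,0,0,0,0,0,0,0,0]}'
cat > m2.py <<'E'
from h import *
D={n:snapshot(n) for n in("top","scene")}
T=[("white_placed","white",(314,210),(347,263),.104,.058,.044,22),("red_placed","red",(339,273),(285,230),.120,.072,.054,22),
("yellow_placed","yellow",(370,220),(288,288),.120,.072,.054,22),("case","blue",(425,255),(215,290),.06,.18,.066,45)]
for n,c,a,b,z,L,W,w in T:
    for k,g in(("top",a),("scene",b)):
        try:
            cen,t,dt,ext=box(D[k],contour(D[k],c,g,w),z,L,W)
            print(n,k,np.round(cen*1000,1),round(t,1),np.round(dt,1),np.round(ext,1))
        except Exception as e: print(n,k,e)
im=np.hstack([cv2.resize(D['top']['color'][175:300,225:480],(400,196)),np.zeros((196,1,3),np.uint8),cv2.resize(D['scene']['color'][175:345,150:430],(399,196))])
a=cv2.resize(D['top']['color'][185:305,225:465],(800,400));b=cv2.resize(D['scene']['color'][180:330,170:420],(800,480))
cv2.imwrite('pics/m2a.png',a[:,:,::-1]);cv2.imwrite('pics/m2b.png',b[:,:,::-1])
E
python3 m2.py
```

```text
t: 22.75
tool_pos: [0.6034, -0.0954, 0.0987]
eef_rot: [0.97, 0.243, 0.001, 0.0]
force: [-1.5, 1.5, 6.4]
width: 0.621
grip_force: 29.9
t: 23.95
tool_pos: [0.4986, -0.2423, 0.2296]
eef_rot: [0.97, 0.243, 0.001, 0.0]
force: [1.0, -0.9, -0.3]
width: 1.003
grip_force: 0.0
white_placed top [635.7  67.9] 166.1 [-2.1  1.6] [60.7 47.8]
white_placed scene [634.9  65.7] 167.7 [-0.4  0.3] [100.9  61.2]
red_placed top [451.5  -2.3] 13.7 [-1.5  1.1] [75.  57.6]
red_placed scene [444.8 -18. ] 150.7 [ 4.  -1.6] [136.8  84.9]
yellow_placed top max() iterable argument is empty
yellow_placed scene [ 622.3 -101.1] 140.2 [-1.4  1. ] [86.6 64.6]
case top [ 434.1 -203.8] 103.1 [ 4.9 -1.8] [64.  41.1]
case scene [ 503.6 -245.7] 15.2 [-5.   1.8] [180.7  71.5]
```

View pics/m2a.png

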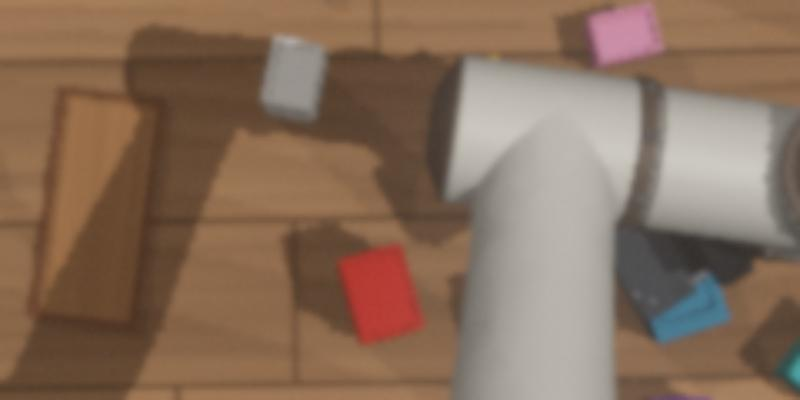

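View pics/m2b.png

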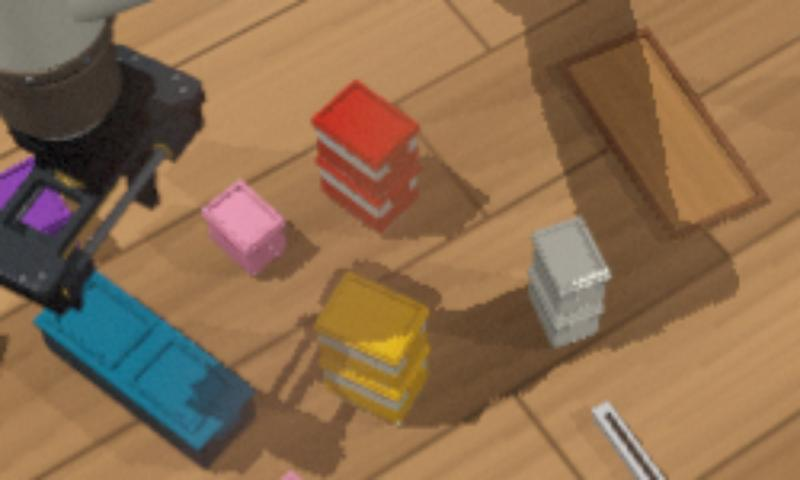

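```bash
python3 -m crank '{"jaw":[-1,-1,-1,-1,-1,-1,-1,-1],"travel":[[0.9,-4.5,0],[0.9,-4.5,0],[0.9,-4.5,0],[0.9,-4.5,0],[0.9,-4.5,0],[0.9,-4.5,0],[0,0,0],[0,0,0]],"twist":[0,0,0,0,0,0,0,0]}'
python3 m2.py; python3 - <<'E'
from h import *
for k,c in(("top",[(243,211.4),(274.5,214.7),(266.1,283.1),(234,279.2)]),("scene",[(371.6,189.4),(410,242.5),(382.5,254),(346,201.2)])):
    p=cast(snapshot(k),c,.01);e=np.roll(p,-1,0)-p
    print(k,"tray",np.round(p.mean(0)*1000,1),"sides",np.round(np.hypot(*e.T)*1000),"dirs",np.round(np.degrees(np.arctan2(e[:,1],e[:,0]))%180,1))
go(.5,-.245,.2,17.5)
E
```

```text
t: 24.85
tool_pos: [0.4203, 0.0238, 0.2294]
eef_rot: [0.97, 0.244, 0.001, -0.0]
force: [-0.7, -1.0, 0.4]
width: 0.998
grip_force: 0.0
white_placed top [637.   69.5] 167.5 [ 1.  -0.7] [68.8 52.8]
white_placed scene [633.2  66.4] 166.3 [-0.8  0.6] [103.1  66.3]
red_placed top max() iterable argument is empty
red_placed scene [449.1  -3.6] 14.0 [-2.8  2.1] [82.2 57.8]
yellow_placed top [603.7 -95. ] 27.4 [-0.8  0.6] [77.7 62.9]
yellow_placed scene [ 599.1 -107.8] 122.7 [-1.4  1.1] [100.8  94.6]
case top [ 501.3 -241. ] 17.8 [-0.3  0.1] [176.4  65.5]
case scene [ 501.7 -246.3] 17.4 [ 0.6 -0.2] [180.5  68.2]
top tray [533.5 242.5] sides [ 95. 204.  95. 203.] dirs [ 83.  172.7  82.1 172.6]
scene tray [537.3 245.4] sides [207.  87. 201.  88.] dirs [172.9  81.  173.2  85.3]
tool [0.4205 0.0216 0.2286] yaw 27.95 width 86.9 F [ 0.1 -0.6 -0.7] t 25.05 q [ 0.44  0.05 -0.49  0.   -1.04  1.62]
shift cm [-5.47 27.27  2.86] twist 10.45 alt -169.5
```

```bash
python3 -m crank '{"jaw":[-1,-1,-1,-1,-1,-1,-1,-1,-1,-1,-1],"travel":[[-0.5,2.3,0],[-0.9,4.5,0],[-0.9,4.5,0],[-0.9,4.5,0],[-0.9,4.5,0],[-0.9,4.5,0],[-0.5,2.5,0],[0,0,2],[0,0,4],[0,0,0],[0,0,0]],"twist":[0,0,0,0,0,0,0,5.2,5.2,0,0]}'
python3 -c "
from h import *
go(.501,-.244,.043,17.5)"
```

```text
t: 26.15
tool_pos: [0.4997, -0.2456, 0.1685]
eef_rot: [0.988, 0.154, -0.001, 0.0]
force: [0.6, 0.1, 0.5]
width: 1.0
grip_force: 0.0
tool [ 0.4997 -0.2456  0.1685] yaw 17.71 width 87.0 F [0.6 0.1 0.5] t 26.15 q [-0.17  0.34 -0.27  0.   -0.96  2.04]
shift cm [ 0.2  -0.11 12.55] twist 0.21 alt -179.8
```

```bash
python3 -m crank '{"jaw":[-1,-1,-1,-1,-1,-1,-1,-1],"travel":[[0.2,-0.1,2],[0,0,3],[0,0,3],[0,0,2.5],[0,0,1.5],[0,0,0.5],[0,0,0],[0,0,0]],"twist":[0.2,0,0,0,0,0,0,0]}'
python3 -m crank '{"jaw":[1,1,1,1,1,1,1,1,1,1],"travel":[[0,0,0],[0,0,0],[0,0,0],[0,0,0],[0,0,0],[0,0,0],[0,0,-0.3],[0,0,-0.7],[0,0,0],[0,0,0]],"twist":[0,0,0,0,0,0,0,0,0,0]}'
python3 -c "
from h import *
go(.501,-.244,.043,17.5); print(state()['wrist_torque'])"
```

```text
t: 26.95
tool_pos: [0.5031, -0.2432, 0.0453]
eef_rot: [0.988, 0.152, 0.002, 0.001]
force: [0.5, -0.0, 0.0]
width: 0.998
grip_force: 0.0
t: 27.95
tool_pos: [0.5013, -0.2425, 0.0532]
eef_rot: [0.988, 0.152, -0.0, -0.0]
force: [-0.1, -0.4, -5.4]
width: 0.757
grip_force: 30.0
tool [ 0.5013 -0.2425  0.0532] yaw 17.46 width 65.9 F [-0.1 -0.4 -5.4] t 27.95 q [-0.16  0.49 -0.39 -0.   -0.69  2.04]
shift cm [-0.07  0.13  1.02] twist -0.04 alt 180.0
[-0.03638773 -0.01633534 -0.05867327]
```

```bash
python3 -m crank '{"jaw":[1,1,1,1,1,1,1,1],"travel":[[0,0,-1.5],[0,0,-3],[0,0,-4],[0,0,-4],[0,0,-3],[0,0,-1.5],[0,0,0],[0,0,0]],"twist":[0,0,0,0,0,0,0,0]}'
python3 -c "
from h import *
go(.535,.244,.22,-7.2)"
```

```text
t: 28.75
tool_pos: [0.5008, -0.2423, 0.2223]
eef_rot: [0.988, 0.152, -0.001, -0.001]
force: [-0.3, 0.9, -4.6]
width: 0.752
grip_force: 30.0
tool [ 0.5008 -0.2423  0.2223] yaw 17.44 width 65.4 F [-0.3  0.9 -4.6] t 28.75 q [-0.16  0.29 -0.2  -0.   -1.08  2.04]
shift cm [ 17.84 -45.37   0.29] twist 24.64 alt -155.4
```

```bash
python3 -m crank '{"jaw":[1,1,1,1,1,1,1,1,1,1,1,1],"travel":[[0.5,-1.3,0],[1.2,-3,0],[1.7,-4.3,0],[1.7,-4.3,0],[1.7,-4.3,0],[1.7,-4.3,0],[1.7,-4.3,0],[1.7,-4.3,0],[1.7,-4.3,0],[1.7,-4.3,0],[1.4,-3.7,0],[1.14,-2.97,0]],"twist":[0,0,0,0,0,0,0,0,0,0,0,0]}'
python3 -m crank '{"jaw":[1,1,1,1,1,1,1,1],"travel":[[0,0,0],[0,0,1],[0,0,3],[0,0,3],[0,0,2],[0,0,1],[0,0,0],[0,0,0]],"twist":[4,7,7,6.6,0,0,0,0]}'
python3 -c "
from h import *
go(.535,.244,.0475,-7.2)
D={n:snapshot(n) for n in('top','scene')}
im=np.hstack([cv2.resize(D['top']['color'][190:300,200:310],(400,400)),cv2.resize(D['scene']['color'][140:270,310:440],(400,400))]);cv2.imwrite('pics/c1.png',im[:,:,::-1])
"
```

```text
t: 29.95
tool_pos: [0.5343, 0.2461, 0.2213]
eef_rot: [0.988, 0.153, -0.002, 0.001]
force: [-0.1, -1.0, -4.0]
width: 0.753
grip_force: 30.0
t: 30.75
tool_pos: [0.536, 0.244, 0.1239]
eef_rot: [0.998, -0.062, 0.0, -0.0]
force: [0.2, 1.5, -3.9]
width: 0.753
grip_force: 30.0
tool [0.536  0.244  0.1239] yaw -7.09 width 65.5 F [ 0.2  1.5 -3.9] t 30.75 q [ 0.7   0.44 -0.25  0.   -0.89  0.74]
shift cm [-0.11  0.01  7.64] twist 0.11 alt -179.9
```

View pics/c1.png

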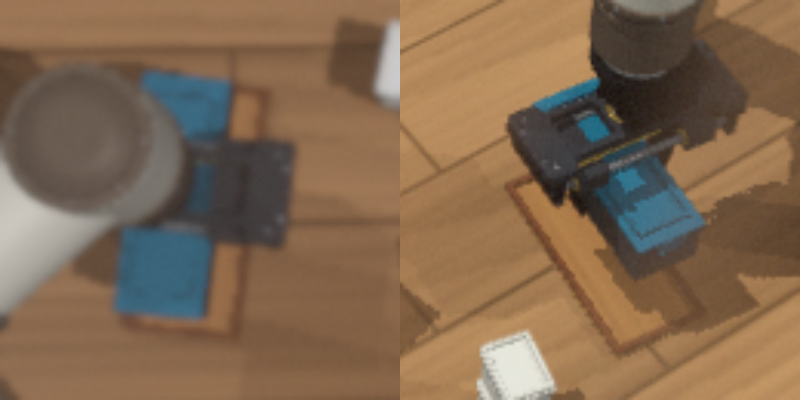

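```bash
python3 -m crank '{"jaw":[1,1,1,1,1,1,1,1,1],"travel":[[-0.1,0,1.5],[0,0,2],[0,0,1.6],[0,0,1],[0,0,0.6],[0,0,0.3],[0,0,0.2],[0,0,0],[0,0,0]],"twist":[0,0,0,0,0,0,0,0,0]}'
python3 -c "
from h import *
go(.535,.244,.0475,-7.2)
D={n:snapshot(n) for n in('top','scene')}
im=np.hstack([cv2.resize(D['top']['color'][190:300,200:310],(400,400)),cv2.resize(D['scene']['color'][140:270,310:440],(400,400))]);cv2.imwrite('pics/c2.png',im[:,:,::-1])
"
```

```text
t: 31.75
tool_pos: [0.535, 0.2439, 0.0521]
eef_rot: [0.998, -0.062, 0.0, -0.0]
force: [-0.6, 0.5, -5.2]
width: 0.757
grip_force: 30.0
tool [0.535  0.2439 0.0521] yaw -7.12 width 65.9 F [-0.6  0.5 -5.2] t 31.75 q [ 0.7   0.53 -0.31  0.   -0.73  0.74]
shift cm [-0.   -0.01  0.46] twist 0.08 alt -179.9
```

View pics/c2.png

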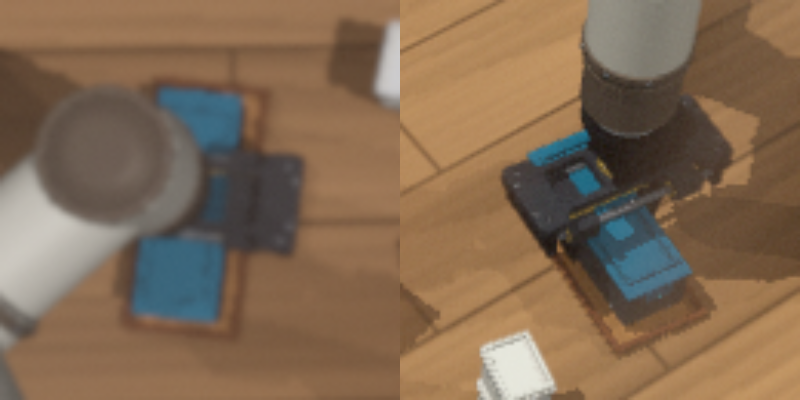

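Aligned and inside the walls (bottom already ~8 mm above the bench, no contact). Lower to the floor.

```bash
python3 -m crank '{"jaw":[1,1,1,1],"travel":[[0,0,0.2],[0,0,0.15],[0,0,0],[0,0,0]],"twist":[0,0,0,0]}'; python3 -m crank '{"jaw":[1,1,1],"travel":[[0,0,0.1],[0,0,0],[0,0,0]],"twist":[0,0,0]}'; python3 -m crank '{"jaw":[1,1,1],"travel":[[0,0,0.1],[0,0,0],[0,0,0]],"twist":[0,0,0]}'
```

```text
t: 32.25
tool_pos: [0.5351, 0.244, 0.0501]
eef_rot: [0.998, -0.062, 0.001, -0.0]
force: [-3.7, -0.4, 6.7]
width: 0.755
grip_force: 30.0
t: 32.55
tool_pos: [0.5351, 0.244, 0.0501]
eef_rot: [0.998, -0.062, 0.001, -0.0]
force: [-5.2, -1.7, 11.5]
width: 0.758
grip_force: 30.0
t: 32.85
tool_pos: [0.5351, 0.244, 0.05]
eef_rot: [0.998, -0.062, 0.001, -0.0]
force: [-7.2, -1.0, 16.2]
width: 0.758
grip_force: 30.0
```

```bash
python3 -m crank '{"jaw":[1,-1,-1,-1,-1,-1,-1,-1,-1,-1,-1,-1],"travel":[[0,0,-0.25],[0,0,-0.05],[0,0,0],[0,0,0],[0,0,0],[0,0,-1],[0,0,-3],[0,0,-4.5],[0,0,-4.5],[0,0,-4],[-4,0,0],[-4,0,0]],"twist":[0,0,0,0,0,0,0,0,0,0,0,0]}'
python3 -m crank '{"jaw":[-1,-1,-1,-1,-1,-1],"travel":[[-3,-4,0],[-3,-4,0],[0,-4.5,0],[0,-4.5,0],[0,0,0],[0,0,0]],"twist":[0,0,0,0,0,0]}'
python3 - <<'E'
from h import *
D={n:snapshot(n) for n in('top','scene')}
for k,g in(("top",(254,247)),("scene",(378,216))):
    for z in (.064,):
        cen,t,dt,ext=box(D[k],contour(D[k],"blue",g,45),z,.18,.066);print(k,np.round(cen*1000,1),round(t,1),np.round(ext,1))
a=cv2.resize(D['top']['color'][150:300,220:440],(440,300));b=cv2.resize(D['scene']['color'][150:350,170:430],(390,300))
c=cv2.resize(D['scene']['color'][170:270,330:430],(300,300));e=cv2.resize(D['top']['color'][195:295,205:305],(300,300))
f=cv2.resize(D['scene']['color'][210:310,200:300],(230,300))
cv2.imwrite('pics/end.png',np.vstack([np.hstack([a,b[:,:360]]),np.hstack([c,e,f[:,:200]])])[:,:,::-1]);go(.5,.2,.2,0)
E
```

```text
t: 34.05
tool_pos: [0.4553, 0.254, 0.2211]
eef_rot: [0.998, -0.063, 0.001, -0.002]
force: [-1.0, 0.3, -0.1]
width: 0.999
grip_force: 0.0
t: 34.65
tool_pos: [0.4165, 0.4303, 0.2188]
eef_rot: [0.998, -0.062, -0.0, 0.0]
force: [-0.3, -0.5, -0.1]
width: 1.002
grip_force: 0.0
top [530.3 243.6] 172.3 [176.1  65.5]
scene [532.8 241.2] 171.3 [178.3  67.9]
tool [0.4167 0.4289 0.2192] yaw -7.15 width 87.2 F [-0.1  0.2 -0.2] t 34.75 q [ 1.07  0.36 -0.1  -0.   -1.11  0.38]
shift cm [11.11 21.67  1.93] twist -7.15 alt 172.8
```

View pics/end.png

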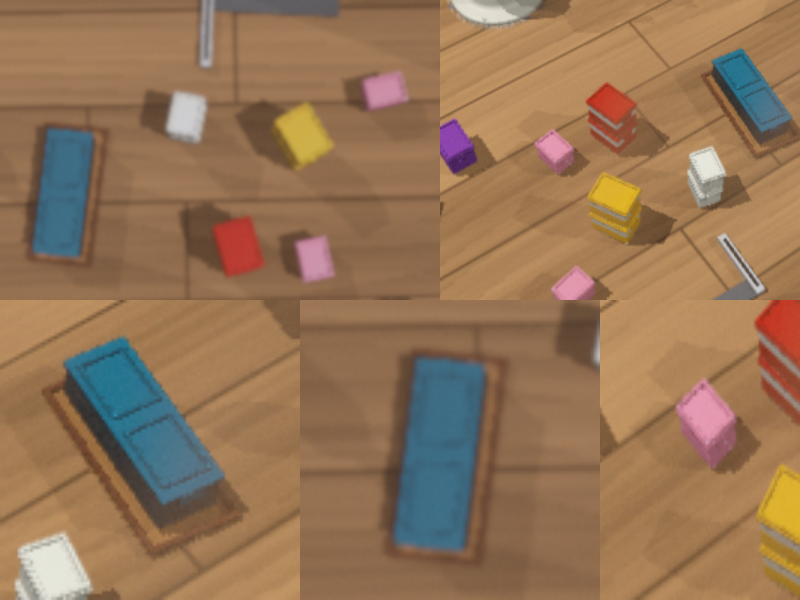

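```bash
python3 -c "
from cell import *
print(sign_off())"
```

```text
the job is handed in; nothing more can be done
None
```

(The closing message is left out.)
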